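# Find the crossed thumbscrew on the key jig

### The job

One of the two thumbscrews on the piano-key jig is cross-threaded and you cannot see which. Find it by gently turning a screw clockwise by its black grip: if it binds early, stop and back it right out anticlockwise to its stop; the sound one goes in until it is home, is tightened to a gentle snug (about 0.2 N m), held so for a moment and let go. At the end the sound screw is home and the crossed one fully backed out; never force a screw (more than 0.3 N m) and leave the things lying about where they are.

Things in the scene. Friction and masses are not known exactly. Their poses are not given: they have to be found in the camera images.
- jig: fixed key jig: board 360 x 250 x 18 mm with six piano keys along its x axis (tops 38 to 44 up) and over them a wooden bar, 66 wide, 250 long along y, top 66 above the bench, with a brass disc and thumbscrew near each end. Origin on the bench below the bar's middle, z up. Screw axes at y = +85 (A, robot's left) and -85 (B). They look alike; exactly one is crossed, either may be.
- grip_a_mid (a point): middle of the black blade-shaped thumb grip of screw A, near the left (+y) end of the wooden bar. Upright blade 44 long x 14 thick x 32 high (mm). The point is on the vertical screw axis, 97.5 above the bench, 18 above the blade's underside; 10 under that lies a brass disc, radius 31. x runs level along the blade to its white end, z up. Blade and screw never rise or sink.
- screw_a (a joint): angle screw A is turned in, rad, clockwise from above positive. 0 = backed out, on a rigid stop (blade's white end at the disc's white mark). Starts at 0.3 to 0.5. Quick thread: if sound it is home at some angle in 1.2 to 1.65 (the green mark stands at 1.15); if crossed it binds hard at some angle in 0.6 to 0.85. Running friction 0.03 N m; it stays where left.
- grip_a (a joint): twist of the blade against screw A, rad, positive when the blade is ahead clockwise. The blade drives the screw through a torsion spring of 1.0 N m/rad: twist in rad = torque in N m, about 0.03 running freely, rising at once when the screw binds or is home, 0 when let go. 0.2 N m is a gentle snug; above 0.3 either way damages the thread.
- grip_b_mid (a point): middle of the black blade-shaped thumb grip of screw B, near the right (-y) end of the wooden bar. Upright blade 44 long x 14 thick x 32 high (mm). The point is on the vertical screw axis, 97.5 above the bench, 18 above the blade's underside; 10 under that lies a brass disc, radius 31. x runs level along the blade to its white end, z up. Blade and screw never rise or sink.
- screw_b (a joint): angle screw B is turned in, rad, clockwise from above positive. 0 = backed out, on a rigid stop (blade's white end at the disc's white mark). Starts at 0.3 to 0.5. Quick thread: if sound it is home at some angle in 1.2 to 1.65 (the green mark stands at 1.15); if crossed it binds hard at some angle in 0.6 to 0.85. Running friction 0.03 N m; it stays where left.
- grip_b (a joint): twist of the blade against screw B, rad, positive when the blade is ahead clockwise. The blade drives the screw through a torsion spring of 1.0 N m/rad: twist in rad = torque in N m, about 0.03 running freely, rising at once when the screw binds or is home, 0 when let go. 0.2 N m is a gentle snug; above 0.3 either way damages the thread.
- sharp_mid (a point): bystander: loose black key cap, 95 x 11 x 11 mm, lying on the keys beyond the bar; this is its centre
- jar_mid (a point): bystander: glass jar with green lid, 64 mm across, 85 high, left of the jig; this is its centre
- tub_mid (a point): bystander: white open plastic tub, 76 mm across, 50 high, right of the jig; this is its centre
- driver_grip (a point): bystander: red-handled screwdriver lying right of the jig; this is the middle of its handle

How it is judged:
By the outcome, as a careful person would: the job done as asked, in the order asked, and still so for the second after the job is handed in, with the robot touching nothing.
It also fails if it takes over 67 s, if anything falls off the work surface, if the arm or the gripper's body presses on something with over 40 N, if the wrist force passes 120 N, or if a joint passes its speed limit or range.

### The arm

A 6-joint arm with a two-finger parallel gripper is mounted at the origin on the work surface. World frame = base frame: x ahead of the robot, y to its left, z up, the work surface at z = 0. Lengths are in mm, angles in rad, forces in N, time in s.
With the tool pointing down it reaches from about 275 to 750 mm from the base axis. Payload 10.2 kg.
Tool frame: the origin (TCP) lies at the very end of the fingers, on their centre line; the grasp point (between the pads) lies 19 mm behind it; z points along the fingers, x is the direction in which the jaws open and shut, and the axes are right-handed (so a half turn about z gives the same grasp; the last joint's range is limited). The gripper opens to 85 mm and grips with 20 to 120 N. Pads are 22 mm wide; open, the fingers measure 114 mm over their backs; the gripper's body (76 mm by 85 mm) begins 54 mm behind the grasp point. The pads swing forward as they close: fully open they stand 13 mm farther back than shut.
Start: joints at [1.111, 0.313, 1.498, -0, 1.331, -0.223], TCP at [123.174, 510.352, 231.294] pointing down, gripper open.
Joint ranges: [-2.94, 2.94], [-0.97, 2.17], [0.19, 2.56], [-1.23, 4.37], [0.02, 3.11], [-2.88, 2.88]. Speed limits (rad/s): [2.39, 2.39, 3.01, 3.14, 3.14, 3.14].

### API

Orientations are given as a unit quaternion [w, x, y, z].
In Python, from rig import ctrl, cams gives the robot as it stands.
- The arm moves only by the tool play_rows, never from a script. Its argument "steps" is a list of rows, each a list of 2 entries, a list of its own where there are three numbers: the shift along the tool's x, y, z normalised to -1 to 1, where 1 is 0.75 m, then the turn, a rotation vector about the tool's x, y, z normalised to -1 to 1, where 1 is 45 degrees. A call has 1 to 20 rows; each row shifts and turns the commanded pose from where the row before left it, along the tool's axes as they then stand; what a row does not reach is not made up. A row lasts 1/10 s, in which the tool goes at most 50 mm and 8.59 degrees, less where a joint would pass 70% of its speed; a pose out of reach is approached as far as the arm can. A call with a number of a shift or a turn outside -1 to 1 is refused whole. A call with a gripper value outside its range is refused whole. "grip" is the closure, from 0 (fully open) to 1 (shut), set as the call begins (left out, the last holds). The fingers move at their own pace and stop on an object; "squeeze" is the grip in N (left out, the last holds). Time passes only in rows, so rows that do not move let the fingers close. It gives the time, the measured TCP pose, the force and the opening at its end, in the units of the state.
- ctrl.sense(): the state, without advancing time (a new reading comes with each control period).
- cams.capture(name): name is "scene" or "side" or "wrist"; returns the picture (400x640x3 uint8, red, green, blue); there is no depth.
- cams.camera_info(name): a dict with "fx", "fy", "cx", "cy" (pixels), "xyz" and "attitude" of the camera in the world. Camera axes: x right, y up, looking along -z (the intrinsics and any distortion apply to the point x, -y, -z); pixel columns grow to the right and rows downward; lengths in mm; the calibration is good to about 2 mm. A picture is of the moment at which its call begins: read the wrist's pose just before it. camera_info takes no time and is no camera call; for the wrist camera it gives the pose at the moment of the call.
- ctrl.finish_job(): hands the job in, once; it reports no verdict.
Trained networks look in the newest picture that a camera, given by its name, has taken for a name from the list of things; names that differ only in an ending like _2 or _b are one class to them, and where a whole thing is asked for, a point or a joint stands for the part that bears it (a point fixed in the world has none). Each returns a list of dicts, best first, with "p" (0 to 1); they miss things now and then, are a little off and sometimes report something else, mostly with a low value. They report only what shows in the picture. A call takes as long as a camera call.
- cams.search_frame(camera, thing): "rect" ([centre column, centre row, width, height] in pixels, round what is visible of it).
- cams.tip_of(camera, thing): "pixel" ([column, row] in pixels: a listed point, or the origin of a listed thing).
The state is a dict: "time_s": time; "joints": joint angles; "dq": joint speeds; "tau": joint torques, N m; "eef_pos": TCP position; "ee_rot": TCP orientation; "force": force on the tool from outside, world axes, zero at the start; "wrist_torque": the same for the moment, N m; "grip_width": opening from 0.0 (shut) to 1.0 (fully open).
Only numpy, scipy, OpenCV 4.12 (cv2) and the standard library are available. Lean on these libraries where they do the work, as an engineer would, in place of code of your own. Each camera call takes 0.05 s, during which the arm holds its last target.

## Working session

There is one attempt and no reset: what is moved stays moved. The work goes in short steps, Python scripts to look and compute and a tool call to move; the robot and the scene stay as the last step left them, time stands still between calls to the robot, and variables do not carry over. Pictures are saved under pics/ and viewed, and the job is handed in when it is done.

Besides the shell and the picture viewer there is one more tool, called after "Call:" by a JSON object that holds its "fn" and its "kwargs", one argument or row to a line. play_rows: Moves the arm, as the interface text tells. Its arguments: {"type":"object","properties":{"steps":{"type":"array"},"grip":{"type":"number"},"squeeze":{"type":"number"}},"required":["steps"]}

```bash
mkdir -p pics; ls
python3 - <<'E'
from rig import ctrl,cams
import cv2
s=ctrl.sense();print(s)
for n in ("scene","side","wrist"):
    print(n,cams.camera_info(n))
    im=cams.capture(n);cv2.imwrite(f"pics/{n}0.png",im[:,:,::-1])
    for t in ("grip_a_mid","grip_b_mid","jig"):
        print(t,cams.tip_of(n,t))
E
```

```text
pics
{'time_s': 0.0, 'joints': array([ 1.11060442e+00,  3.13472707e-01,  1.49846223e+00,  2.23131664e-06,
        1.33101299e+00, -2.23436790e-01]), 'dq': array([-0.00200423, -0.00077347, -0.00206375,  0.00094495,  0.00131791,
        0.00067172]), 'tau': array([-4.47696439e-04, -4.12276089e+01, -2.59737790e+01, -2.00140544e-04,
        4.25342252e-03, -5.44452504e-06]), 'eef_pos': array([123.04604621, 510.10032982, 230.71399914]), 'ee_rot': array([ 2.89849259e-04,  7.85668329e-01,  6.18647571e-01, -6.12520436e-04]), 'force': array([-0.56103517,  0.05056522, -0.16085999]), 'wrist_torque': array([ 0.02933303,  0.00226704, -0.00911533]), 'grip_width': 0.9984393803899091}
scene {'fx': 481.2161275288213, 'fy': 481.2161275288213, 'cx': 318.8784422799328, 'cy': 203.73080667380486, 'xyz': array([1685.57452878,  381.43793501,  945.99631426]), 'attitude': array([0.50737351, 0.27508378, 0.37505801, 0.72541886])}
grip_a_mid [{'pixel': [328.1, 222.6], 'p': 0.61}]
grip_b_mid [{'pixel': [278.2, 201.6], 'p': 0.38}]
jig [{'pixel': [302.5, 237.4], 'p': 0.89}]
side {'fx': 415.446972931306, 'fy': 415.446972931306, 'cx': 328.85262968366504, 'cy': 205.87828154290463, 'xyz': array([ 116.54330606, -762.06472555,  715.07956002]), 'attitude': array([ 0.86267118,  0.44227276, -0.11369427, -0.21740942])}
grip_a_mid [{'pixel': [342.7, 189.7], 'p': 0.6}]
grip_b_mid [{'pixel': [370.6, 226.2], 'p': 0.68}]
jig [{'pixel': [355.4, 235.3], 'p': 0.75}]
wrist {'fx': 331.722614919739, 'fy': 331.722614919739, 'cx': 319.44578368595273, 'cy': 199.05530016138982, 'xyz': array([ 45.92119802, 528.7123914 , 372.76447008]), 'attitude': array([ 0.77591447, -0.12402596, -0.09792729,  0.6107246 ])}
grip_a_mid []
grip_b_mid []
jig []
```

```bash
cat > h.py <<'E'
import numpy as np
from scipy.spatial.transform import Rotation as R
def rot(q): return R.from_quat([q[1],q[2],q[3],q[0]]).as_matrix()
def ray(c,px):
    d=np.array([(px[0]-c['cx'])/c['fx'],-(px[1]-c['cy'])/c['fy'],-1.])
    return np.array(c['xyz']),rot(c['attitude'])@d
def atz(c,px,z):
    o,d=ray(c,px); return o+d*(z-o[2])/d[2]
def proj(c,p):
    v=rot(c['attitude']).T@(np.array(p)-c['xyz']); return np.array([c['cx']+c['fx']*v[0]/-v[2],c['cy']-c['fy']*v[1]/-v[2]])
E
python3 - <<'E'
from rig import ctrl,cams
from h import *
import cv2
sc=cams.camera_info("scene");si=cams.camera_info("side")
for n,px,z in ((sc,[328.1,222.6],97.5),(sc,[278.2,201.6],97.5),(si,[342.7,189.7],97.5),(si,[370.6,226.2],97.5),(sc,[302.5,237.4],0),(si,[355.4,235.3],0)): print(atz(n,px,z))
a=cv2.imread("pics/scene0.png");b=cv2.imread("pics/side0.png")
cv2.imwrite("pics/sc_crop.png",cv2.resize(a[130:310,190:430],None,fx=3,fy=3,interpolation=cv2.INTER_CUBIC))
cv2.imwrite("pics/si_crop.png",cv2.resize(b[130:310,250:490],None,fx=3,fy=3,interpolation=cv2.INTER_CUBIC))
E
```

```text
[601.93963221  43.09214083  97.5       ]
[ 553.99707035 -137.3193798    97.5       ]
[596.6517245   42.23262802  97.5       ]
[ 576.46399472 -126.23707662   97.5       ]
[579.71866903 -46.26572175   0.        ]
[591.49166973 -39.62662334   0.        ]
```

View pics/sc_crop.png

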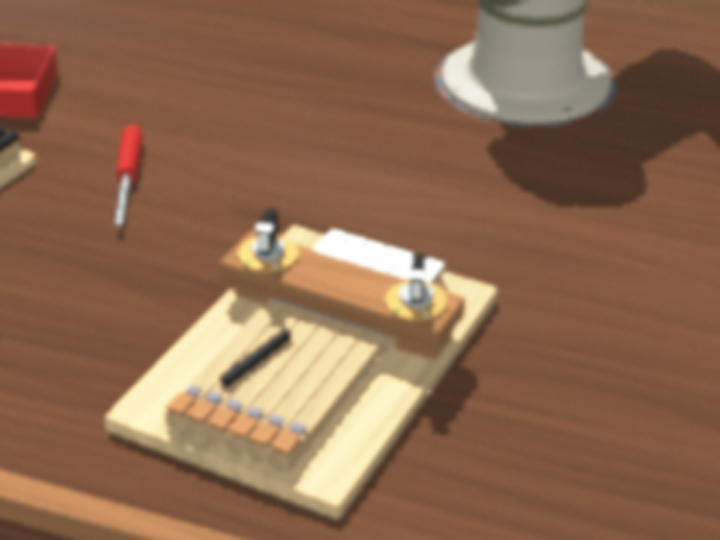

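View pics/si_crop.png

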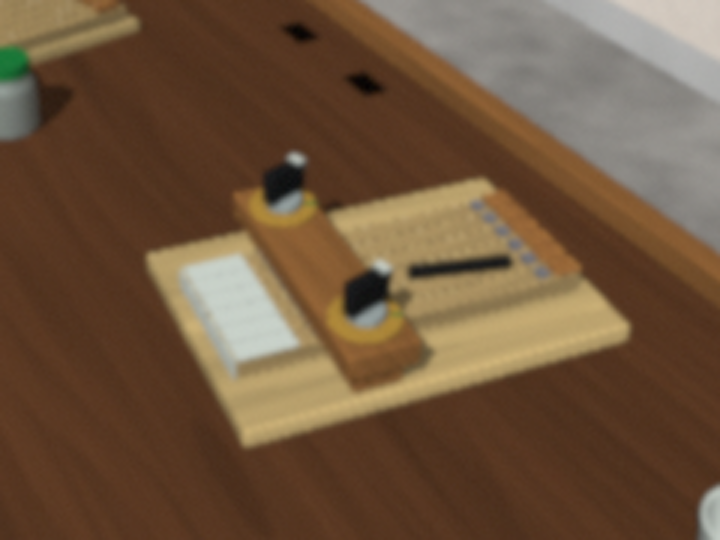

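View pics/side0.png

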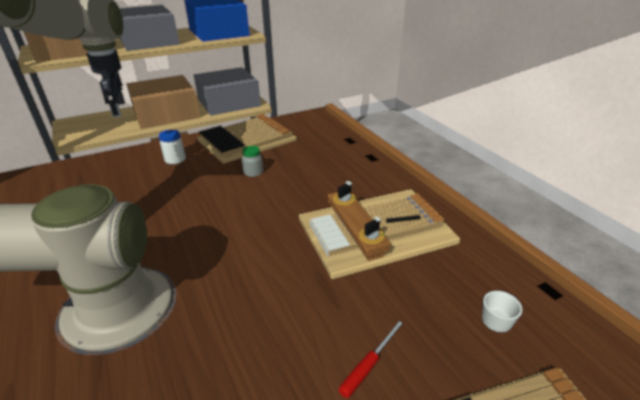

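```bash
cat >> h.py <<'E'
def plan(s,p,yaw):
    """steps to pose: TCP p, tool down, tool x axis at world yaw; prints total tool-frame shift (mm) and rotvec (deg)"""
    Rm=rot(s['ee_rot']); c,si=np.cos(yaw),np.sin(yaw)
    T=np.array([[c,si,0],[si,-c,0],[0,0,-1]])
    return Rm.T@(np.array(p)-s['eef_pos']), np.degrees(R.from_matrix(Rm.T@T).as_rotvec())
def yaw(s):
    Rm=rot(s['ee_rot']); return np.arctan2(Rm[1,0],Rm[0,0])
E
python3 - <<'E'
from rig import ctrl,cams
from h import *
s=ctrl.sense();print(yaw(s),rot(s['ee_rot']))
c=cams.camera_info('wrist');Rm=rot(s['ee_rot'])
print('cam in tool',Rm.T@(c['xyz']-s['eef_pos']));print('view dir tool',Rm.T@rot(c['attitude'])@[0,0,-1.])
for y in (1.41,-1.73): print(plan(s,[560,-40,290],y))
E
```

```text
1.3340042762975146 [[ 2.34585405e-01  9.72095513e-01 -4.41472404e-05]
 [ 9.72095511e-01 -2.34585407e-01 -6.87870538e-05]
 [-7.72238847e-05 -2.67788953e-05 -9.99999997e-01]]
cam in tool [  -0.26188005  -79.40552969 -141.55964389]
view dir tool [5.98315607e-04 3.12142157e-01 9.50035218e-01]
(array([-432.5093203 ,  553.74047842,  -58.70533346]), array([-1.70170462e-03,  4.36417221e-03, -4.35423429e+00]))
(array([-432.5093203 ,  553.74047842,  -58.70533346]), array([6.68726622e-03, 2.61367641e-03, 1.75554513e+02]))
```

Call:
{"fn": "play_rows", "kwargs": {
  "steps": [
    [[-0.032,0.041,-0.0043],[0,0,-0.0054]],
    [[-0.032,0.041,-0.0043],[0,0,-0.0054]],
    [[-0.032,0.041,-0.0043],[0,0,-0.0054]],
    [[-0.032,0.041,-0.0043],[0,0,-0.0054]],
    [[-0.032,0.041,-0.0043],[0,0,-0.0054]],
    [[-0.032,0.041,-0.0043],[0,0,-0.0054]],
    [[-0.032,0.041,-0.0043],[0,0,-0.0054]],
    [[-0.032,0.041,-0.0043],[0,0,-0.0054]],
    [[-0.032,0.041,-0.0043],[0,0,-0.0054]],
    [[-0.032,0.041,-0.0043],[0,0,-0.0054]],
    [[-0.032,0.041,-0.0043],[0,0,-0.0054]],
    [[-0.032,0.041,-0.0043],[0,0,-0.0054]],
    [[-0.032,0.041,-0.0043],[0,0,-0.0054]],
    [[-0.032,0.041,-0.0043],[0,0,-0.0054]],
    [[-0.032,0.041,-0.0043],[0,0,-0.0054]],
    [[-0.032,0.041,-0.0043],[0,0,-0.0054]],
    [[-0.032,0.041,-0.0043],[0,0,-0.0054]],
    [[-0.032,0.041,-0.0043],[0,0,-0.0054]],
    [[0,0,0],[0,0,0]]
  ]
}}

```text
time_s: 2.5
eef_pos: [581.1, -26.5, 288.4]
ee_rot: [0.0, 0.763, 0.647, -0.0]
force: [-0.5, 0.0, -0.4]
grip_width: 1.0
```

Run:
```python
from rig import ctrl,cams
from h import *
import cv2,pickle
s=ctrl.sense();print(s['time_s'],s['eef_pos'],yaw(s),s['joints'],s['wrist_torque'],s['force'])
c=cams.camera_info('wrist');im=cams.capture('wrist')
pickle.dump((c,im,s),open('w1.pkl','wb'))
cv2.imwrite('pics/w1.png',im[:,:,::-1])
for t in ("grip_a_mid","grip_b_mid","jig"):
    for r in cams.tip_of('wrist',t): print(t,r,atz(c,r['pixel'],0 if t=='jig' else 97.5))
```

```text
2.5 [581.10622406 -26.5340719  288.35903122] 1.40690789595479 [-2.46632459e-01  4.10663380e-01  1.21325030e+00 -6.27774884e-04
  1.51801340e+00 -1.65350701e+00] [ 0.03143591 -0.01015989 -0.01180491] [-0.50346355  0.01740155 -0.37128887]
grip_a_mid {'pixel': [385.8, 178.9], 'p': 0.59} [599.97083304  39.66533578  97.5       ]
grip_b_mid {'pixel': [224.3, 182.7], 'p': 0.74} [ 576.62423121 -126.1167981    97.5       ]
jig {'pixel': [308.9, 161.4], 'p': 0.65} [588.27772434 -41.99625552   0.        ]
```

View pics/w1.png

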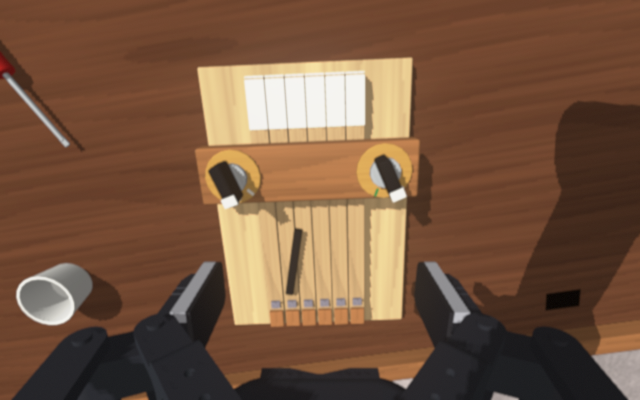

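Run:
```python
import cv2
a=cv2.imread("pics/w1.png")
f=lambda x0:cv2.resize(a[140:220,x0:x0+80],None,fx=5,fy=5,interpolation=cv2.INTER_CUBIC)
import numpy as np
cv2.imwrite("pics/w1c.png",np.hstack([f(190),f(345)]))
```

```text
(no output)
```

View pics/w1c.png

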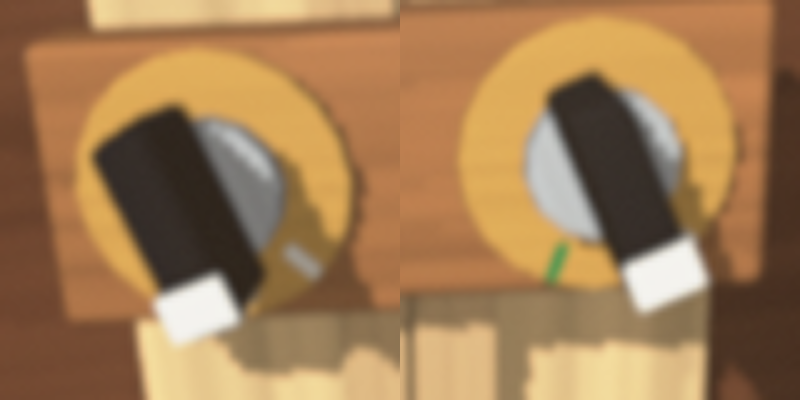

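```bash
cat >> h.py <<'E'
import cv2
from scipy.optimize import minimize
def fitblade(c,im,p0,half=45,zl=79.5,zh=111.5):
    """fit (x,y,th) of blade silhouette"""
    im=im.astype(int); u,v=proj(c,[*p0[:2],97.5]).astype(int)
    S=4
    x0,y0=u-half,v-half
    crop=im[y0:y0+2*half,x0:x0+2*half].astype(np.uint8)
    big=cv2.resize(crop,None,fx=S,fy=S,interpolation=cv2.INTER_CUBIC).astype(int)
    mx=big.max(2);mn=big.min(2)
    m=((mx<75)&(mx-mn<25))|(mn>195)
    m=m.astype(np.uint8)
    def sil(p):
        x,y,t=p;d=np.array([np.cos(t),np.sin(t)]);n=np.array([-d[1],d[0]])
        P=[proj(c,[*(np.array([x,y])+a*22*d+b*7*n),z]) for a in(-1,1) for b in(-1,1) for z in(zl,zh)]
        P=((np.array(P)-[x0,y0]+.5)*S-.5)
        h=cv2.convexHull(P.astype(np.float32))[:,0]
        o=np.zeros(m.shape,np.uint8);cv2.fillConvexPoly(o,np.round(h*16).astype(np.int32),1,shift=4);return o,h
    s0,_=sil(p0); near=cv2.dilate(s0,np.ones((13,13)))
    def cost(p):
        o,_=sil(p); mm=m*near
        return (o^mm).sum()/ (S*S)
    best=None
    for t in np.linspace(-.4,.4,5):
        r=minimize(cost,[p0[0],p0[1],p0[2]+t],method='Nelder-Mead',options=dict(initial_simplex=np.array([[p0[0],p0[1],p0[2]+t],[p0[0]+4,p0[1],p0[2]+t],[p0[0],p0[1]+4,p0[2]+t],[p0[0],p0[1],p0[2]+t+.15]]),xatol=.02,fatol=.02))
        if best is None or r.fun<best.fun: best=r
    o,h=sil(best.x); vis=big.astype(np.uint8)[:,:,::-1].copy()
    cv2.polylines(vis,[np.round(h).astype(np.int32)],True,(255,0,255),1)
    return best.x,best.fun,vis
E
python3 - <<'E'
from h import *
import pickle
c,im,s=pickle.load(open('w1.pkl','rb'))
o=[]
for n,p in (('A',[600,41,-.4]),('B',[576,-126,-.4])):
    x,f,v=fitblade(c,im,p);print(n,x,f);o.append(v)
cv2.imwrite('pics/fit1.png',np.hstack(o))
E
```

```text
A [6.00685883e+02 4.34802925e+01 3.46000965e-01] 346.625
B [ 5.79132496e+02 -1.26490092e+02 -2.42083206e-01] 370.375
```

View pics/fit1.png

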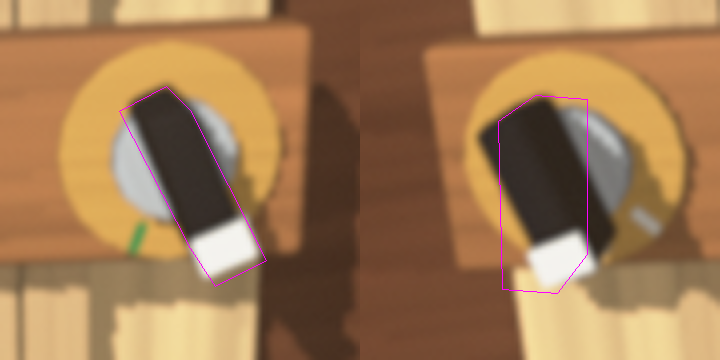

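Run:
```python
from h import *
import pickle
c,im,s=pickle.load(open('w1.pkl','rb'))
o=[]
for n,p in (('A',[600,43,.4]),('B',[576,-126,.4])):
    x,f,v=fitblade(c,im,p);print(n,x,f);o.append(v)
cv2.imwrite('pics/fit2.png',np.hstack(o))
```

```text
A [6.01115814e+02 4.35949316e+01 3.53694595e-01] 216.6875
B [ 5.80041266e+02 -1.24331169e+02  6.33522380e-02] 291.8125
```

View pics/fit2.png

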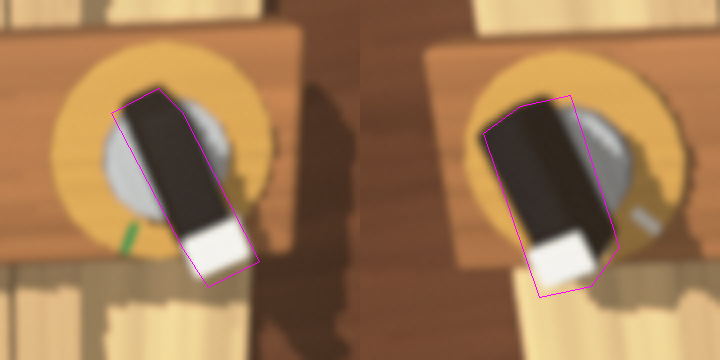

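Run:
```python
from h import *
import pickle
c,im,s=pickle.load(open('w1.pkl','rb'))
hsv=cv2.cvtColor(im,cv2.COLOR_RGB2HSV)
for n,p in (('A',[600,41]),('B',[576,-126])):
    u,v=proj(c,[*p,69.5]).astype(int)
    for w in ((0,0),(-24,0),(24,0),(0,-22),(15,18)): print(n,w,hsv[v+w[1],u+w[0]],im[v+w[1],u+w[0]])
```

```text
A (0, 0) [14 68 56] [56 48 41]
A (-24, 0) [ 18 152 223] [223 172  90]
A (24, 0) [ 18 155 216] [216 164  85]
A (0, -22) [ 19 153 224] [224 173  90]
A (15, 18) [ 22  13 208] [208 205 197]
B (0, 0) [15 98 47] [47 38 29]
B (-24, 0) [ 18 154 222] [222 170  88]
B (24, 0) [ 18 153 222] [222 171  89]
B (0, -22) [ 18 151 225] [225 174  92]
B (15, 18) [ 18 147 137] [137 106  58]
```

```bash
cat >> h.py <<'E'
def fitdisc(c,im,p,z=69.5,r=31):
    """radial rays outward: find outermost brass edge; robust fit of centre"""
    lab=cv2.cvtColor(im,cv2.COLOR_RGB2HSV).astype(float)
    def samp(u,v): return cv2.remap(im.astype(np.float32),np.float32([[u]]),np.float32([[v]]),cv2.INTER_LINEAR)[0,0]
    ctr=np.array(p[:2],float)
    for it in range(4):
        off=[]
        for a in np.linspace(0,2*np.pi,72,endpoint=False):
            d=np.array([np.cos(a),np.sin(a)]); rr=np.arange(r-8,r+8,.25)
            g=[]
            for q in rr:
                w=samp(*proj(c,[*(ctr+q*d),z])); g.append(w[1]/(w.sum()+1)*0+ (w[0]+w[1])-2*abs(w[0]-223)*0)
            w=[samp(*proj(c,[*(ctr+q*d),z])) for q in (rr[0],rr[8])]
            if any(np.abs(x-[223,172,90]).max()>20 for x in w): continue
            g=np.array(g); k=np.argmin(np.gradient(cv2.GaussianBlur(g.reshape(1,-1).astype(np.float32),(0,0),2)[0])[6:-6])+6
            off.append((a,rr[k]))
        off=np.array(off); 
        A=np.c_[np.cos(off[:,0]),np.sin(off[:,0]),np.ones(len(off))]
        sel=np.ones(len(off),bool)
        for _ in range(4):
            x=np.linalg.lstsq(A[sel],off[sel,1],rcond=None)[0]; e=np.abs(A@x-off[:,1]); sel=e<max(.6,1.5*np.median(e))
        ctr=ctr+x[:2]
    return ctr,x[2],sel.sum(),e[sel].max()
E
python3 - <<'E'
from h import *
import pickle
c,im,s=pickle.load(open('w1.pkl','rb'))
for n,p in (('A',[600,43]),('B',[577,-126])): print(n,fitdisc(c,im,p))
E
```

```text
A (array([598.31323568,  42.80942575]), np.float64(30.46139493391002), np.int64(52), np.float64(0.5436601463374693))
B (array([ 578.18930303, -125.88067249]), np.float64(31.049375034864457), np.int64(23), np.float64(0.5162996825225434))
```

Run:
```python
from h import *
import pickle
c,im,s=pickle.load(open('w1.pkl','rb'))
A=np.array([598.3,42.8]);B=np.array([578.2,-125.9])
for n,ctr,px,z in (('Aend',A,(399.8,199.4),111.5),('Bend',B,(232,206.2),111.5),('Agreen',A,(376.4,192.6),69.5),('Bwhite',B,(250.6,192.4),69.5)):
    d=atz(c,px,z)[:2]-ctr; print(n,np.hypot(*d),np.arctan2(d[1],d[0]))
```

```text
Aend 22.143324555306684 0.29288406367781944
Bend 21.51916354682128 0.28297676563277296
Agreen 26.432996382928764 -0.421081027389815
Bwhite 26.68011445069205 0.6873143879048051
```

Run:
```python
from rig import ctrl
from h import *
s=ctrl.sense(); t,r=plan(s,[598.3,42.8,170],.293+np.pi/2); print(t/750,r/45)
```

```text
[0.0899583  0.0118411  0.15927517] [-2.01972571e-04 -2.83023509e-04 -5.76507328e-01]
```

Call:
{"fn": "play_rows", "kwargs": {
  "steps": [
    [[0.018,0.0024,0.0319],[0,0,0]],
    [[0.018,0.0024,0.0319],[0,0,0]],
    [[0.018,0.0024,0.0319],[0,0,0]],
    [[0.018,0.0024,0.0319],[0,0,0]],
    [[0.018,0.0024,0.0319],[0,0,0]],
    [[0,0,0],[0,0,-0.144]],
    [[0,0,0],[0,0,-0.144]],
    [[0,0,0],[0,0,-0.144]],
    [[0,0,0],[0,0,-0.144]],
    [[0,0,0],[0,0,0]],
    [[0,0,0],[0,0,0]]
  ]
}}

```text
time_s: 3.8
eef_pos: [598.6, 42.6, 170.1]
ee_rot: [0.0, 0.598, 0.802, 0.0]
force: [-0.6, -0.1, 0.6]
grip_width: 1.003
```

Run:
```python
from rig import ctrl,cams
from h import *
import cv2,pickle
s=ctrl.sense();print(s['time_s'],s['eef_pos'],yaw(s),s['joints'],s['wrist_torque'],s['force'])
c=cams.camera_info('wrist');im=cams.capture('wrist')
pickle.dump((c,im,s),open('w2.pkl','wb'))
print(fitdisc(c,im,[598.3,42.8]))
x,y=proj(c,[598.3,42.8,97.5]).astype(int);print(x,y)
cv2.imwrite('pics/w2.png',cv2.resize(im[:,:,::-1][max(0,y-75):y+75,x-100:x+100],None,fx=4,fy=4,interpolation=cv2.INTER_CUBIC))
```

```text
3.8 [598.63586969  42.64022856 170.09230135] 1.860642665284508 [-1.23915673e-01  5.26891645e-01  1.34541017e+00  1.61891310e-05
  1.26894857e+00 -1.98456317e+00] [0.02709443 0.01063761 0.00026235] [-0.59120161 -0.14328444  0.58943286]
(array([598.74051551,  42.3396368 ]), np.float64(30.40913586981419), np.int64(52), np.float64(0.4165971784264819))
320 211
```

View pics/w2.png

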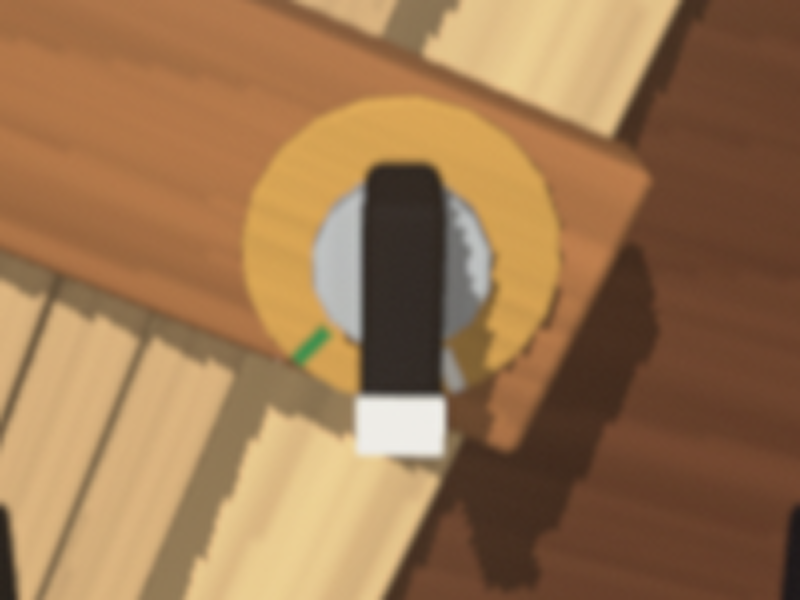

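Call:
{"fn": "play_rows", "kwargs": {
  "steps": [
    [[0,0,0.023],[0,0,0]],
    [[0,0,0.023],[0,0,0]],
    [[0,0,0.023],[0,0,0]],
    [[0,0,0.023],[0,0,0]],
    [[0,0,0.023],[0,0,0]],
    [[0,0,0],[0,0,0]]
  ]
}}

```text
time_s: 4.45
eef_pos: [597.7, 42.3, 81.5]
ee_rot: [-0.002, 0.597, 0.802, -0.001]
force: [0.5, 0.2, -0.1]
grip_width: 1.001
```

Call:
{"fn": "play_rows", "kwargs": {
  "steps": [
    [[0,0,0],[0,0,0]],
    [[0,0,0],[0,0,0]],
    [[0,0,0],[0,0,0]],
    [[0,0,0],[0,0,0]],
    [[0,0,0],[0,0,0]],
    [[0,0,0],[0,0,0]],
    [[0,0,0],[0,0,0]],
    [[0,0,0],[0,0,0]]
  ],
  "grip": 1,
  "squeeze": 30
}}

```text
time_s: 5.25
eef_pos: [598.8, 42.8, 84.0]
ee_rot: [-0.0, 0.597, 0.802, 0.0]
force: [-2.3, 4.3, 5.4]
grip_width: 0.161
```

```bash
cat > st.py <<'E'
from rig import ctrl
from h import *
s=ctrl.sense();np.set_printoptions(precision=3,suppress=True)
print(s['time_s'],s['eef_pos'],'yaw %.4f'%yaw(s),'j6 %.3f'%s['joints'][5],'T',s['wrist_torque'],'F',s['force'],'w %.3f'%s['grip_width'],'tau6 %.3f'%s['tau'][5])
E
python3 st.py
```

```text
5.25 [598.799  42.783  84.041] yaw 1.8629 j6 -1.988 T [ 0.658  0.479 -0.005] F [-2.313  4.338  5.359] w 0.161 tau6 -0.015
```

Call:
{"fn": "play_rows", "kwargs": {
  "steps": [
    [[0,0,0],[0,0,0.04]],
    [[0,0,0],[0,0,0.04]],
    [[0,0,0],[0,0,0.04]],
    [[0,0,0],[0,0,0.04]],
    [[0,0,0],[0,0,0]],
    [[0,0,0],[0,0,0]]
  ]
}}

```text
time_s: 5.85
eef_pos: [598.8, 42.7, 84.0]
ee_rot: [-0.0, 0.646, 0.763, 0.0]
force: [-2.8, 4.2, 4.1]
grip_width: 0.156
```

```bash
python3 st.py
```

```text
5.85 [598.77   42.733  84.038] yaw 1.7372 j6 -1.862 T [0.667 0.483 0.057] F [-2.846  4.196  4.15 ] w 0.156 tau6 0.047
```

Call:
{"fn": "play_rows", "kwargs": {
  "steps": [
    [[0,0,0],[0,0,0.04]],
    [[0,0,0],[0,0,0.04]],
    [[0,0,0],[0,0,0.04]],
    [[0,0,0],[0,0,0]],
    [[0,0,0],[0,0,0]]
  ]
}}

```text
time_s: 6.35
eef_pos: [598.8, 42.7, 84.0]
ee_rot: [-0.0, 0.681, 0.732, 0.0]
force: [-2.7, 4.6, 4.5]
grip_width: 0.16
```

```bash
python3 st.py
```

```text
6.35 [598.775  42.732  84.029] yaw 1.6430 j6 -1.768 T [ 0.637  0.577 -0.007] F [-2.735  4.612  4.489] w 0.160 tau6 0.047
```

Call:
{"fn": "play_rows", "kwargs": {
  "steps": [
    [[0,0,0],[0,0,0.04]],
    [[0,0,0],[0,0,0.04]],
    [[0,0,0],[0,0,0.04]],
    [[0,0,0],[0,0,0]],
    [[0,0,0],[0,0,0]]
  ]
}}

```text
time_s: 6.85
eef_pos: [598.8, 42.7, 84.0]
ee_rot: [-0.0, 0.715, 0.699, 0.0]
force: [-3.4, 4.3, 4.4]
grip_width: 0.16
```

```bash
python3 st.py
```

```text
6.85 [598.752  42.734  84.031] yaw 1.5488 j6 -1.673 T [0.647 0.56  0.056] F [-3.375  4.254  4.352] w 0.160 tau6 0.067
```

Call:
{"fn": "play_rows", "kwargs": {
  "steps": [
    [[0,0,0],[0,0,0.04]],
    [[0,0,0],[0,0,0.04]],
    [[0,0,0],[0,0,0]],
    [[0,0,0],[0,0,0]]
  ]
}}

```text
time_s: 7.25
eef_pos: [598.8, 42.7, 84.0]
ee_rot: [-0.0, 0.736, 0.677, 0.0]
force: [-3.2, 4.3, 4.2]
grip_width: 0.152
```

```bash
python3 st.py
```

```text
7.25 [598.755  42.697  84.033] yaw 1.4860 j6 -1.611 T [0.698 0.483 0.069] F [-3.23   4.326  4.165] w 0.152 tau6 0.115
```

Call:
{"fn": "play_rows", "kwargs": {
  "steps": [
    [[0,0,0],[0,0,0.04]],
    [[0,0,0],[0,0,0]],
    [[0,0,0],[0,0,0]]
  ]
}}

```text
time_s: 7.55
eef_pos: [598.7, 42.7, 84.0]
ee_rot: [-0.0, 0.747, 0.665, 0.0]
force: [-2.9, 3.8, 5.0]
grip_width: 0.157
```

```bash
for i in 1; do python3 st.py; done
```

```text
7.55 [598.736  42.744  84.032] yaw 1.4547 j6 -1.579 T [0.654 0.512 0.209] F [-2.898  3.766  4.965] w 0.157 tau6 0.139
```

Call:
{"fn": "play_rows", "kwargs": {
  "steps": [
    [[0,0,0],[0,0,-0.08]],
    [[0,0,0],[0,0,-0.08]],
    [[0,0,0],[0,0,-0.08]],
    [[0,0,0],[0,0,-0.08]],
    [[0,0,0],[0,0,-0.08]],
    [[0,0,0],[0,0,-0.08]],
    [[0,0,0],[0,0,-0.08]],
    [[0,0,0],[0,0,-0.08]],
    [[0,0,0],[0,0,-0.08]],
    [[0,0,0],[0,0,-0.08]],
    [[0,0,0],[0,0,0]],
    [[0,0,0],[0,0,0]]
  ]
}}

```text
time_s: 8.75
eef_pos: [598.8, 42.8, 84.0]
ee_rot: [-0.0, 0.505, 0.863, 0.0]
force: [-2.4, 4.7, 4.8]
grip_width: 0.156
```

```bash
python3 st.py
```

```text
8.75 [598.803  42.776  84.036] yaw 2.0828 j6 -2.208 T [ 0.683  0.453 -0.044] F [-2.444  4.746  4.819] w 0.156 tau6 -0.065
```

Call:
{"fn": "play_rows", "kwargs": {
  "steps": [
    [[0,0,0],[0,0,-0.04]],
    [[0,0,0],[0,0,-0.04]],
    [[0,0,0],[0,0,-0.04]],
    [[0,0,0],[0,0,-0.04]],
    [[0,0,0],[0,0,-0.04]],
    [[0,0,0],[0,0,0]],
    [[0,0,0],[0,0,0]]
  ]
}}

```text
time_s: 9.45
eef_pos: [598.8, 42.8, 84.0]
ee_rot: [-0.0, 0.436, 0.9, 0.001]
force: [-3.0, 4.8, 4.9]
grip_width: 0.157
```

```bash
python3 st.py
```

```text
9.45 [598.819  42.797  84.047] yaw 2.2399 j6 -2.365 T [ 0.691  0.411 -0.034] F [-2.987  4.762  4.88 ] w 0.157 tau6 -0.048
```

Call:
{"fn": "play_rows", "kwargs": {
  "steps": [
    [[0,0,0],[0,0,-0.04]],
    [[0,0,0],[0,0,-0.04]],
    [[0,0,0],[0,0,-0.04]],
    [[0,0,0],[0,0,0]],
    [[0,0,0],[0,0,0]]
  ]
}}

```text
time_s: 9.95
eef_pos: [598.8, 42.8, 84.0]
ee_rot: [-0.0, 0.393, 0.92, 0.001]
force: [-4.0, 5.1, 5.4]
grip_width: 0.159
```

```bash
python3 st.py
```

```text
9.95 [598.808  42.835  84.016] yaw 2.3340 j6 -2.459 T [ 0.731  0.435 -0.029] F [-4.01   5.113  5.412] w 0.159 tau6 -0.105
```

Call:
{"fn": "play_rows", "kwargs": {
  "steps": [
    [[0,0,0],[0,0,-0.04]],
    [[0,0,0],[0,0,-0.02]],
    [[0,0,0],[0,0,0]],
    [[0,0,0],[0,0,0]]
  ]
}}

```text
time_s: 10.35
eef_pos: [598.8, 42.8, 84.0]
ee_rot: [-0.0, 0.371, 0.929, 0.001]
force: [-2.7, 4.4, 4.9]
grip_width: 0.158
```

```bash
python3 st.py
```

```text
10.35 [598.844  42.824  84.031] yaw 2.3810 j6 -2.506 T [ 0.767  0.451 -0.151] F [-2.701  4.393  4.864] w 0.158 tau6 -0.141
```

Call:
{"fn": "play_rows", "kwargs": {
  "steps": [
    [[0,0,0],[0,0,0.04]],
    [[0,0,0],[0,0,0.04]],
    [[0,0,0],[0,0,0.03]],
    [[0,0,0],[0,0,0]]
  ]
}}

```text
time_s: 10.75
eef_pos: [598.8, 42.8, 84.0]
ee_rot: [-0.0, 0.411, 0.912, 0.001]
force: [-2.6, 4.4, 4.7]
grip_width: 0.161
```

```bash
python3 st.py
```

```text
10.75 [598.823  42.823  84.048] yaw 2.2941 j6 -2.419 T [ 0.732  0.463 -0.079] F [-2.563  4.394  4.734] w 0.161 tau6 0.172
```

Call:
{"fn": "play_rows", "kwargs": {
  "steps": [
    [[0,0,0],[0,0,0]],
    [[0,0,0],[0,0,0]],
    [[0,0,0],[0,0,0]],
    [[0,0,0],[0,0,0]],
    [[0,0,0],[0,0,0]],
    [[0,0,0],[0,0,0]],
    [[0,0,-0.023],[0,0,0]],
    [[0,0,-0.023],[0,0,0]],
    [[0,0,-0.023],[0,0,0]],
    [[0,0,-0.023],[0,0,0]],
    [[0,0,-0.023],[0,0,0]],
    [[0,0,0],[0,0,0]],
    [[0,0,0],[0,0,0]]
  ],
  "grip": 0
}}

```text
time_s: 12.05
eef_pos: [598.8, 42.0, 169.2]
ee_rot: [-0.0, 0.411, 0.912, -0.0]
force: [-0.2, 0.0, 0.3]
grip_width: 1.001
```

```bash
python3 st.py
python3 - <<'E'
from rig import ctrl,cams
from h import *
c=cams.camera_info('wrist');im=cams.capture('wrist')
x,y=proj(c,[598.5,42.6,97.5]).astype(int);print(x,y)
cv2.imwrite('pics/w3.png',cv2.resize(im[:,:,::-1][max(0,y-75):y+75,x-100:x+100],None,fx=4,fy=4,interpolation=cv2.INTER_CUBIC))
s=ctrl.sense()
# go over B
t,r=plan(s,[578.5,-126,170],.283+np.pi/2); print(t/750,r/45)
E
```

```text
12.05 [598.822  41.983 169.173] yaw 2.2947 j6 -2.420 T [-0.053  0.002 -0.   ] F [-0.178  0.046  0.316] w 1.001 tau6 -0.000
321 212
[-0.15009889 -0.16840445 -0.00181372] [-0.00159277 -0.00109946  0.56132338]
```

View pics/w3.png

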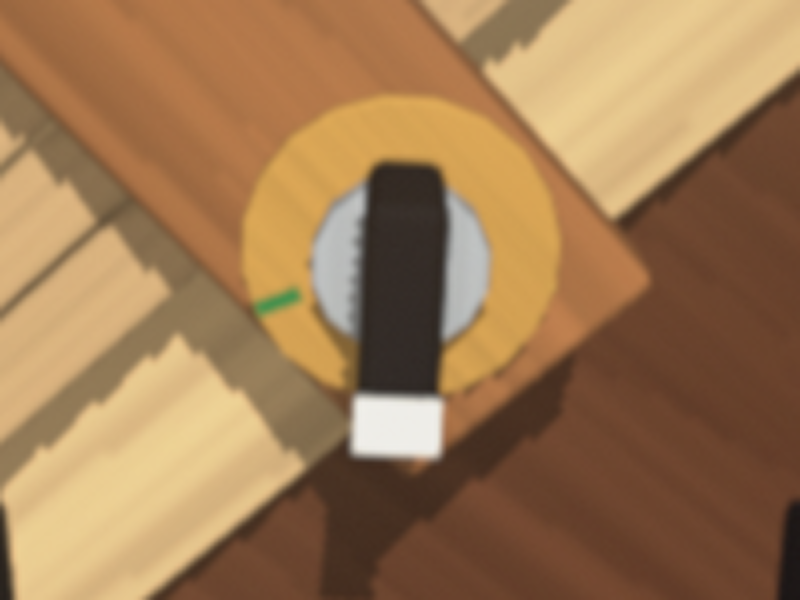

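Run:
```python
from rig import ctrl,cams
from h import *
import pickle
c=cams.camera_info('wrist');im=cams.capture('wrist');pickle.dump((c,im),open('w4.pkl','wb'))
ctr,r,n,e=fitdisc(c,im,[598.6,42.5]);print(ctr,r,n,e)
def cen(mask):
    k,l,st,ce=cv2.connectedComponentsWithStats(mask.astype(np.uint8)); 
    return [(st[i,4],ce[i]) for i in range(1,k) if st[i,4]>15]
u,v=proj(c,[*ctr,97.5]).astype(int)
sub=im[v-60:v+60,u-60:u+60].astype(int)
g=(sub[...,1]>sub[...,0]+25)&(sub[...,1]>sub[...,2]+25)
w=sub.min(2)>215
for nm,m,z in (('green',g,69.5),('white',w,111.5)):
    for a,ce in cen(m):
        d=atz(c,ce+[u-60,v-60],z)[:2]-ctr; print(nm,a,np.hypot(*d),np.arctan2(d[1],d[0]))
```

```text
[598.76002526  42.25821077] 30.375863843770297 53 0.3987112810237683
green 28 25.991801941625525 -0.4506685278203415
white 258 16.270726588642347 0.6743038021812918
```

Call:
{"fn": "play_rows", "kwargs": {
  "steps": [
    [[-0.025,-0.0281,0],[0,0,0]],
    [[-0.025,-0.0281,0],[0,0,0]],
    [[-0.025,-0.0281,0],[0,0,0]],
    [[-0.025,-0.0281,0],[0,0,0]],
    [[-0.025,-0.0281,0],[0,0,0]],
    [[-0.025,-0.0281,0],[0,0,0]],
    [[0,0,0],[0,0,0.14]],
    [[0,0,0],[0,0,0.14]],
    [[0,0,0],[0,0,0.14]],
    [[0,0,0],[0,0,0.141]],
    [[0,0,0],[0,0,0]],
    [[0,0,0],[0,0,0]]
  ]
}}

```text
time_s: 13.35
eef_pos: [578.5, -126.0, 169.1]
ee_rot: [-0.001, 0.599, 0.801, -0.0]
force: [0.4, -0.0, -0.5]
grip_width: 0.998
```

```bash
python3 st.py
python3 - <<'E'
from rig import ctrl,cams
from h import *
s=ctrl.sense();c=cams.camera_info('wrist');im=cams.capture('wrist')
ctr,r,n,e=fitdisc(c,im,[578.4,-126]);print(ctr,r,n,e)
x,y=proj(c,[*ctr,97.5]).astype(int)
cv2.imwrite('pics/w5.png',cv2.resize(im[:,:,::-1][max(0,y-75):y+75,x-100:x+100],None,fx=4,fy=4,interpolation=cv2.INTER_CUBIC))
t,r=plan(s,[*ctr,84],.283+np.pi/2); print(t/750,r/45)
E
```

```text
13.35 [ 578.548 -125.962  169.071] yaw 1.8570 j6 -2.269 T [-0.062 -0.002 -0.029] F [ 0.353 -0.024 -0.482] w 0.998 tau6 0.136
[ 577.91888332 -126.31588559] 30.43255830130993 28 0.28284673723958775
[-0.00029475 -0.00084794  0.11342808] [-0.00101656 -0.00088881  0.00409343]
```

View pics/w5.png

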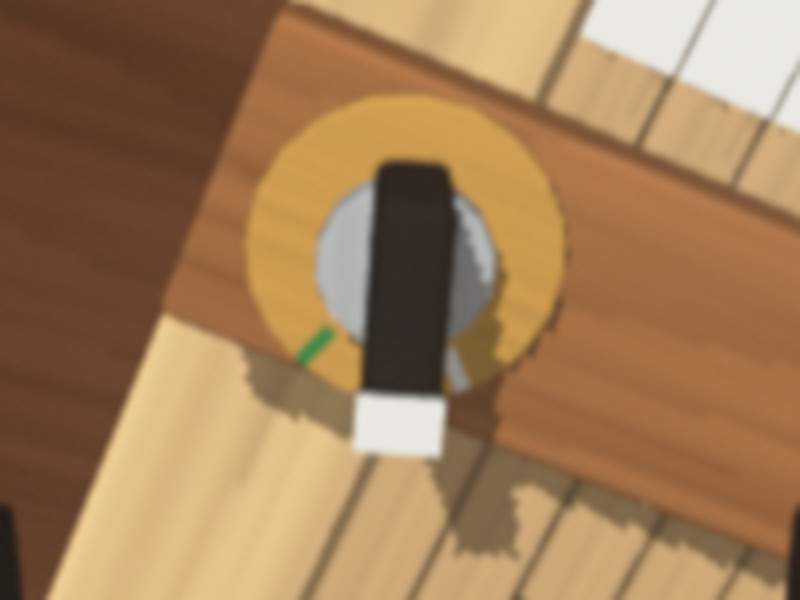

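Call:
{"fn": "play_rows", "kwargs": {
  "steps": [
    [[-0.0002,-0.0006,0],[0,0,0.03]],
    [[0,0,0.0227],[0,0,0]],
    [[0,0,0.0227],[0,0,0]],
    [[0,0,0.0227],[0,0,0]],
    [[0,0,0.0227],[0,0,0]],
    [[0,0,0.0227],[0,0,0]],
    [[0,0,0],[0,0,0]]
  ]
}}

```text
time_s: 14.1
eef_pos: [577.2, -125.9, 82.5]
ee_rot: [-0.002, 0.61, 0.793, -0.001]
force: [0.6, -0.0, 0.4]
grip_width: 1.002
```

Call:
{"fn": "play_rows", "kwargs": {
  "steps": [
    [[0,0,0],[0,0,0]],
    [[0,0,0],[0,0,0]],
    [[0,0,0],[0,0,0]],
    [[0,0,0],[0,0,0]],
    [[0,0,0],[0,0,0]],
    [[0,0,0],[0,0,0]],
    [[0,0,0],[0,0,0]],
    [[0,0,0],[0,0,0]]
  ],
  "grip": 1,
  "squeeze": 30
}}

```text
time_s: 14.9
eef_pos: [578.2, -125.9, 85.1]
ee_rot: [-0.0, 0.61, 0.793, 0.0]
force: [-3.0, 3.1, 4.6]
grip_width: 0.157
```

```bash
python3 st.py
```

```text
14.9 [ 578.199 -125.87    85.12 ] yaw 1.8307 j6 -2.243 T [ 0.569  0.601 -0.002] F [-3.013  3.12   4.619] w 0.157 tau6 -0.021
```

Call:
{"fn": "play_rows", "kwargs": {
  "steps": [
    [[0,0,0],[0,0,0.04]],
    [[0,0,0],[0,0,0.04]],
    [[0,0,0],[0,0,0.04]],
    [[0,0,0],[0,0,0.04]],
    [[0,0,0],[0,0,0.04]],
    [[0,0,0],[0,0,0]],
    [[0,0,0],[0,0,0]]
  ]
}}

```text
time_s: 15.6
eef_pos: [578.2, -125.9, 85.1]
ee_rot: [-0.0, 0.67, 0.743, 0.0]
force: [-3.2, 3.1, 5.8]
grip_width: 0.157
```

```bash
python3 st.py
```

```text
15.6 [ 578.193 -125.912   85.105] yaw 1.6737 j6 -2.086 T [ 0.531  0.561 -0.003] F [-3.195  3.135  5.787] w 0.157 tau6 0.046
```

Call:
{"fn": "play_rows", "kwargs": {
  "steps": [
    [[0,0,0],[0,0,0.04]],
    [[0,0,0],[0,0,0.04]],
    [[0,0,0],[0,0,0.04]],
    [[0,0,0],[0,0,0.04]],
    [[0,0,0],[0,0,0]],
    [[0,0,0],[0,0,0]]
  ]
}}

```text
time_s: 16.2
eef_pos: [578.2, -125.9, 85.1]
ee_rot: [-0.0, 0.715, 0.699, 0.0]
force: [-3.0, 2.2, 6.0]
grip_width: 0.158
```

```bash
python3 st.py
```

```text
16.2 [ 578.188 -125.923   85.116] yaw 1.5480 j6 -1.961 T [0.475 0.621 0.03 ] F [-2.967  2.155  6.042] w 0.158 tau6 0.047
```

Blade about 0.69, still running freely.

Call:
{"fn": "play_rows", "kwargs": {
  "steps": [
    [[0,0,0],[0,0,0.04]],
    [[0,0,0],[0,0,0.04]],
    [[0,0,0],[0,0,0.04]],
    [[0,0,0],[0,0,0.04]],
    [[0,0,0],[0,0,0]],
    [[0,0,0],[0,0,0]]
  ]
}}

```text
time_s: 16.8
eef_pos: [578.2, -126.0, 85.1]
ee_rot: [-0.0, 0.758, 0.653, -0.0]
force: [-3.9, 2.7, 4.4]
grip_width: 0.158
```

```bash
python3 st.py
```

```text
16.8 [ 578.176 -125.951   85.111] yaw 1.4223 j6 -1.835 T [ 0.567  0.569 -0.036] F [-3.85   2.69   4.389] w 0.158 tau6 0.047
```

Call:
{"fn": "play_rows", "kwargs": {
  "steps": [
    [[0,0,0],[0,0,0.04]],
    [[0,0,0],[0,0,0.04]],
    [[0,0,0],[0,0,0.04]],
    [[0,0,0],[0,0,0]],
    [[0,0,0],[0,0,0]]
  ]
}}

```text
time_s: 17.3
eef_pos: [578.2, -126.0, 85.1]
ee_rot: [-0.0, 0.787, 0.616, -0.0]
force: [-3.2, 3.0, 5.3]
grip_width: 0.156
```

```bash
python3 st.py
```

```text
17.3 [ 578.173 -125.967   85.098] yaw 1.3281 j6 -1.741 T [0.476 0.615 0.059] F [-3.224  2.973  5.295] w 0.156 tau6 0.047
```

Call:
{"fn": "play_rows", "kwargs": {
  "steps": [
    [[0,0,0],[0,0,0.04]],
    [[0,0,0],[0,0,0.04]],
    [[0,0,0],[0,0,0.04]],
    [[0,0,0],[0,0,0.04]],
    [[0,0,0],[0,0,0.04]],
    [[0,0,0],[0,0,0.04]],
    [[0,0,0],[0,0,0]],
    [[0,0,0],[0,0,0]]
  ]
}}

```text
time_s: 18.1
eef_pos: [578.1, -126.0, 85.1]
ee_rot: [-0.0, 0.842, 0.539, -0.0]
force: [-3.7, 3.4, 6.2]
grip_width: 0.155
```

```bash
python3 st.py
```

```text
18.1 [ 578.136 -125.982   85.086] yaw 1.1396 j6 -1.552 T [ 0.413  0.622 -0.004] F [-3.728  3.411  6.165] w 0.155 tau6 0.047
```

Call:
{"fn": "play_rows", "kwargs": {
  "steps": [
    [[0,0,0],[0,0,0.04]],
    [[0,0,0],[0,0,0.04]],
    [[0,0,0],[0,0,0.04]],
    [[0,0,0],[0,0,0]],
    [[0,0,0],[0,0,0]]
  ]
}}

```text
time_s: 18.6
eef_pos: [578.1, -126.0, 85.1]
ee_rot: [-0.0, 0.866, 0.499, -0.0]
force: [-4.1, 2.3, 5.6]
grip_width: 0.158
```

```bash
python3 st.py
```

```text
18.6 [ 578.14  -126.009   85.103] yaw 1.0454 j6 -1.458 T [0.388 0.677 0.025] F [-4.052  2.268  5.6  ] w 0.158 tau6 0.047
```

Call:
{"fn": "play_rows", "kwargs": {
  "steps": [
    [[0,0,0],[0,0,0.04]],
    [[0,0,0],[0,0,0.04]],
    [[0,0,0],[0,0,0]],
    [[0,0,0],[0,0,0]]
  ]
}}

```text
time_s: 19.0
eef_pos: [578.1, -126.0, 85.1]
ee_rot: [-0.0, 0.882, 0.472, -0.0]
force: [-3.2, 3.0, 6.0]
grip_width: 0.155
```

```bash
python3 st.py
```

```text
19.0 [ 578.113 -126.012   85.104] yaw 0.9825 j6 -1.395 T [0.44  0.649 0.034] F [-3.153  2.954  5.951] w 0.155 tau6 0.047
```

Blade about 1.26, free still.

Call:
{"fn": "play_rows", "kwargs": {
  "steps": [
    [[0,0,0],[0,0,0.04]],
    [[0,0,0],[0,0,0.04]],
    [[0,0,0],[0,0,0]],
    [[0,0,0],[0,0,0]]
  ]
}}

```text
time_s: 19.4
eef_pos: [578.1, -126.0, 85.1]
ee_rot: [-0.0, 0.896, 0.444, -0.0]
force: [-3.8, 2.5, 5.7]
grip_width: 0.16
```

```bash
python3 st.py
```

```text
19.4 [ 578.099 -126.033   85.098] yaw 0.9197 j6 -1.332 T [0.409 0.656 0.047] F [-3.85   2.485  5.668] w 0.160 tau6 0.048
```

Call:
{"fn": "play_rows", "kwargs": {
  "steps": [
    [[0,0,0],[0,0,0.04]],
    [[0,0,0],[0,0,0.04]],
    [[0,0,0],[0,0,0]],
    [[0,0,0],[0,0,0]]
  ]
}}

```text
time_s: 19.8
eef_pos: [578.1, -126.1, 85.1]
ee_rot: [-0.0, 0.91, 0.415, -0.0]
force: [-3.1, 3.0, 6.1]
grip_width: 0.161
```

```bash
python3 st.py
```

```text
19.8 [ 578.09  -126.057   85.075] yaw 0.8570 j6 -1.270 T [0.391 0.653 0.088] F [-3.146  3.014  6.07 ] w 0.161 tau6 0.091
```

Call:
{"fn": "play_rows", "kwargs": {
  "steps": [
    [[0,0,0],[0,0,0.03]],
    [[0,0,0],[0,0,0.03]],
    [[0,0,0],[0,0,0.03]],
    [[0,0,0],[0,0,0]],
    [[0,0,0],[0,0,0]]
  ]
}}

```text
time_s: 20.3
eef_pos: [578.1, -126.0, 85.1]
ee_rot: [-0.0, 0.924, 0.383, -0.0]
force: [-5.1, 2.4, 6.0]
grip_width: 0.159
```

```bash
python3 st.py
python3 - <<'E'
from rig import ctrl,cams
from h import *
W=[];T=[]
for i in range(6):
    cams.capture('scene'); s=ctrl.sense(); W.append(s['wrist_torque'][2]);T.append(s['tau'][5])
print(np.round(W,3),np.mean(W),np.round(T,3))
E
```

```text
20.3 [ 578.083 -126.043   85.095] yaw 0.7864 j6 -1.199 T [0.44  0.702 0.12 ] F [-5.12   2.437  6.04 ] w 0.159 tau6 0.142
[0.091 0.095 0.097 0.081 0.119 0.175] 0.10963605776813624 [0.129 0.127 0.126 0.126 0.126 0.126]
```

Call:
{"fn": "play_rows", "kwargs": {
  "steps": [
    [[0,0,0],[0,0,0.03]],
    [[0,0,0],[0,0,0.03]],
    [[0,0,0],[0,0,0.03]],
    [[0,0,0],[0,0,0]],
    [[0,0,0],[0,0,0]]
  ]
}}

```text
time_s: 21.1
eef_pos: [578.1, -126.1, 85.1]
ee_rot: [-0.0, 0.937, 0.35, -0.0]
force: [-3.9, 2.2, 6.2]
grip_width: 0.16
```

```bash
python3 st.py
cat > tq.py <<'E'
from rig import ctrl,cams
from h import *
W=[];T=[]
for i in range(8):
    cams.capture('wrist'); s=ctrl.sense(); W.append(s['wrist_torque'][2]);T.append(s['tau'][5])
print(s['time_s'],np.round(W,3),np.mean(W),np.round(T,3))
c=cams.camera_info('wrist');im=cams.capture('wrist');cv2.imwrite('pics/grip%d.png'%(s['time_s']*100),im[:,:,::-1])
E
python3 tq.py
```

```text
21.1 [ 578.118 -126.089   85.112] yaw 0.7158 j6 -1.128 T [0.384 0.663 0.149] F [-3.928  2.219  6.151] w 0.160 tau6 0.197
21.5 [0.174 0.18  0.183 0.14  0.194 0.158 0.151 0.226] 0.17581394244925164 [0.185 0.182 0.181 0.181 0.181 0.181 0.181 0.181]
```

Call:
{"fn": "play_rows", "kwargs": {
  "steps": [
    [[0,0,0],[0,0,0.025]],
    [[0,0,0],[0,0,0.02]],
    [[0,0,0],[0,0,0]],
    [[0,0,0],[0,0,0]],
    [[0,0,0],[0,0,0]],
    [[0,0,0],[0,0,0]],
    [[0,0,0],[0,0,0]],
    [[0,0,0],[0,0,0]],
    [[0,0,0],[0,0,0]],
    [[0,0,0],[0,0,0]]
  ]
}}

```text
time_s: 22.55
eef_pos: [578.1, -126.1, 85.1]
ee_rot: [-0.0, 0.943, 0.334, -0.0]
force: [-3.8, 2.2, 5.3]
grip_width: 0.16
```

```bash
python3 st.py; python3 tq.py
```

```text
22.55 [ 578.087 -126.085   85.097] yaw 0.6806 j6 -1.093 T [0.44  0.615 0.218] F [-3.765  2.25   5.266] w 0.160 tau6 0.210
22.95 [0.248 0.188 0.257 0.206 0.197 0.17  0.208 0.221] 0.21191572091572425 [0.21 0.21 0.21 0.21 0.21 0.21 0.21 0.21]
```

Call:
{"fn": "play_rows", "kwargs": {
  "steps": [
    [[0,0,0],[0,0,0]],
    [[0,0,0],[0,0,0]],
    [[0,0,0],[0,0,-0.04]],
    [[0,0,0],[0,0,-0.04]],
    [[0,0,0],[0,0,-0.04]],
    [[0,0,0],[0,0,-0.04]],
    [[0,0,0],[0,0,0]],
    [[0,0,0],[0,0,0]]
  ]
}}

```text
time_s: 23.8
eef_pos: [578.1, -126.1, 85.1]
ee_rot: [-0.0, 0.92, 0.392, -0.0]
force: [-3.4, 2.6, 5.8]
grip_width: 0.162
```

```bash
python3 st.py; python3 tq.py
```

```text
23.8 [ 578.119 -126.079   85.092] yaw 0.8060 j6 -1.219 T [0.415 0.622 0.064] F [-3.387  2.635  5.824] w 0.162 tau6 0.076
24.2 [0.093 0.133 0.088 0.153 0.091 0.064 0.088 0.117] 0.10310172178125376 [0.093 0.096 0.097 0.097 0.097 0.097 0.097 0.097]
```

Torque about 0.1 and no slip; now I open and rise.

Call:
{"fn": "play_rows", "kwargs": {
  "steps": [
    [[0,0,0],[0,0,-0.04]],
    [[0,0,0],[0,0,-0.03]],
    [[0,0,0],[0,0,0]],
    [[0,0,0],[0,0,0]]
  ]
}}

```text
time_s: 24.65
eef_pos: [578.1, -126.1, 85.1]
ee_rot: [-0.0, 0.909, 0.417, -0.0]
force: [-4.1, 2.1, 5.9]
grip_width: 0.155
```

Call:
{"fn": "play_rows", "kwargs": {
  "steps": [
    [[0,0,0],[0,0,0]],
    [[0,0,0],[0,0,0]],
    [[0,0,0],[0,0,0]],
    [[0,0,0],[0,0,0]],
    [[0,0,0],[0,0,0]],
    [[0,0,0],[0,0,0]],
    [[0,0,-0.03],[0,0,0]],
    [[0,0,-0.03],[0,0,0]],
    [[0,0,-0.03],[0,0,0]],
    [[0,0,-0.03],[0,0,0]],
    [[0,0,0],[0,0,0]],
    [[0,0,0],[0,0,0]]
  ],
  "grip": 0
}}

```text
time_s: 25.85
eef_pos: [578.2, -126.3, 174.1]
ee_rot: [-0.0, 0.909, 0.417, -0.0]
force: [-0.5, -1.2, 0.7]
grip_width: 1.001
```

```bash
python3 st.py
cat > chk.py <<'E'
from rig import ctrl,cams
from h import *
import sys
p=[float(sys.argv[1]),float(sys.argv[2])]
c=cams.camera_info('wrist');im=cams.capture('wrist')
ctr,r,n,e=fitdisc(c,im,p);print(ctr,r,n,e)
u,v=proj(c,[*ctr,97.5]).astype(int);h=60
sub=im[v-h:v+h,u-h:u+h].astype(int)
g=(sub[...,1]>sub[...,0]+25)&(sub[...,1]>sub[...,2]+25); w=sub.min(2)>215
for nm,m,z in (('green',g,69.5),('white',w,111.5)):
    k,l,st,ce=cv2.connectedComponentsWithStats(m.astype(np.uint8))
    for i in range(1,k):
        if st[i,4]>10:
            d=atz(c,ce[i]+[u-h,v-h],z)[:2]-ctr; print(nm,st[i,4],np.hypot(*d),np.arctan2(d[1],d[0]))
cv2.imwrite(sys.argv[3],cv2.resize(im[:,:,::-1][max(0,v-75):v+75,max(0,u-100):u+100],None,fx=4,fy=4,interpolation=cv2.INTER_CUBIC))
E
python3 chk.py 578.2 -126 pics/w6.png
```

```text
25.85 [ 578.223 -126.269  174.132] yaw 0.8606 j6 -1.273 T [-0.056  0.06  -0.031] F [-0.481 -1.238  0.675] w 1.001 tau6 -0.000
[ 577.819563   -125.97865579] 30.328266387621472 36 0.33144837719665077
white 242 16.139412076648572 -0.6133129424408189
```

View pics/w6.png

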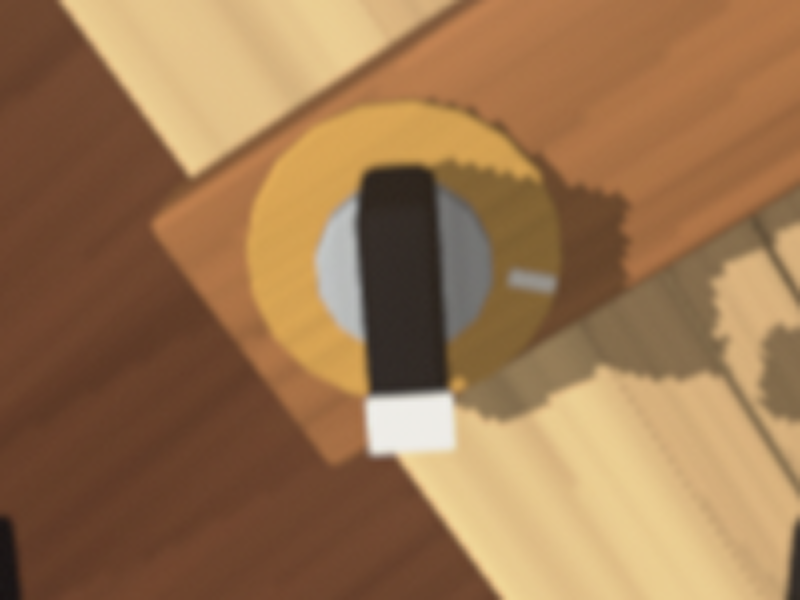

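Call:
{"fn": "play_rows", "kwargs": {
  "steps": [
    [[0.01,-0.02,-0.04],[0,0,0]],
    [[0.01,-0.02,-0.04],[0,0,0]],
    [[0.01,-0.02,-0.04],[0,0,0]],
    [[0.01,-0.02,-0.04],[0,0,0]],
    [[0,0,0],[0,0,0]],
    [[0,0,0],[0,0,0]]
  ]
}}

```text
time_s: 26.5
eef_pos: [552.3, -64.3, 293.5]
ee_rot: [-0.0, 0.909, 0.417, -0.0]
force: [-0.1, -0.8, -1.0]
grip_width: 1.002
```

```bash
python3 st.py
python3 - <<'E'
from rig import ctrl,cams
from h import *
im=cams.capture('wrist');cv2.imwrite('pics/w7.png',im[:,:,::-1])
E
python3 chk.py 578.2 -126 pics/b8.png;python3 chk.py 598.6 42.5 pics/a8.png
```

```text
26.5 [552.309 -64.338 293.503] yaw 0.8610 j6 -1.188 T [-0.065 -0.013  0.024] F [-0.065 -0.836 -0.963] w 1.002 tau6 0.025
[ 577.43901917 -125.98943126] 30.0973135044381 31 0.5559633176622789
white 26 69.55681529147809 2.460952782662153
white 91 16.370955063572733 -0.5937337138105309
[598.70861257  42.4423303 ] 30.494548859664867 54 0.5220701750822698
green 13 25.950451139251705 -0.45178915365780387
white 137 71.42793956013807 -2.8119068416240847
white 134 16.367612016422317 0.6682978420145207
```

View pics/w7.png

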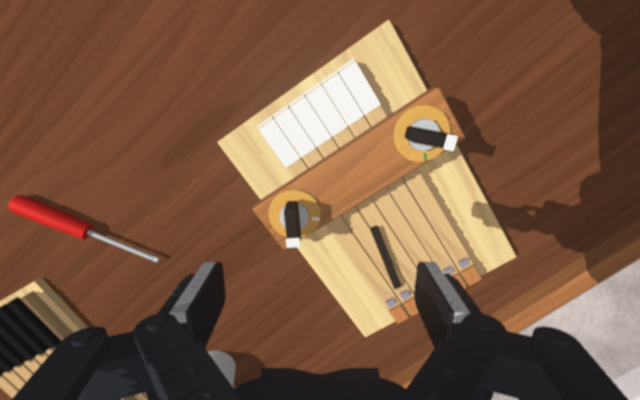

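```bash
python3 -c "
from rig import ctrl
print(ctrl.finish_job())"
```

```text
the job is handed in; nothing more can be done
None
```

Screw A is the crossed one and is backed out to its stop. Screw B is the sound one, and it is home and snugged. I handed the job in at about 26.7 s.

- **Screw A:** I turned it gently clockwise and it bound at about 0.75 rad, with torque reaching about 0.13 N m by the joint reading. A single noisy wrist reading at that point was 0.21. I stopped and backed it out until the torque rose against the stop (about 0.14 N m), then relaxed and released it.
- **Screw B:** It ran freely past 0.85 rad and came home at about 1.3 rad. I tightened it to about 0.2 N m (wrist mean 0.21, joint torque 0.21), held that for more than a second, eased the twist off and let go.

**Last checks:**
- **Angles:** In the final wrist pictures A's blade reads about 0.03 rad by the green mark, which agrees with the stop within measuring error. B reads about 1.29 rad. One earlier reading of B's blade was about 0.04 rad away from the angle expected from torque; I put this down to camera error and did not re-grip to check.
- **Torque readings:** The wrist torque readings are noisy by about 0.03 N m, and the joint torque showed transients just after moves. I relied on settled values; none came near 0.3 N m.
- **Clearance:** The gripper is open and clear of everything. I did not touch the key cap, jar, tub or screwdriver, though I did not measure their positions again.

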